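Build a small firing stack of kiln furniture and pots

TASK

Build the firing stack on the dark kiln batt: stand the tall cream square post in the middle of the white square pad and the tall cream round post in the middle of the white round pad, put the green cup midway between the two posts, then bridge both posts with the pale grey shelf strip, centred and in line with the batt, and set the blue bowl upright on the middle of the strip. Set the two pots down gently, and leave the short terracotta post and the amber jar with the yellow lid where they are.

Things in the scene. Friction and masses are not known exactly. Their poses are not given: they have to be found in the camera images.
- batt: dark grey kiln batt fixed on the table's left or right, 110 (its x) x 240 (its y, long axis) x 12 mm thick, long axis within 26 degrees of world y. Origin: centre of its underside, at table height. Its middle is midway between the pads. Stack heights over the table: batt top 12, pad top 15, post tops 85, strip top 97 mm.
- square_pad: white square pad fixed on the batt, 50 x 50 x 3 mm, on the batt's long axis 75 mm from its middle; at which end varies. Origin: centre of its underside, 12 mm above the table.
- round_pad: white round pad fixed on the batt, 54 mm across, 3 mm thick, on the batt's long axis 75 mm from its middle, at the other end from the square pad. Origin: centre of its underside, 12 mm above the table.
- square_post: loose tall cream-coloured square kiln post, 38 x 38 mm and 70 mm tall, standing upright on the table; its x and y axes are square to its sides. 0.13 to 0.24 kg. Origin: centre of its underside.
- round_post: loose tall cream-coloured round kiln post, 40 mm in diameter and 70 mm tall, standing upright. 0.12 to 0.21 kg. Origin: centre of its underside.
- cup: loose green open cup, upright, 50 mm tall, round, 38 mm across at the foot, 46 mm at 12 mm height and 50 mm at the rim, wall 4 mm, about 0.07 kg. Origin: centre of its underside. It fits under the strip with 23 mm to spare, so it must go in before the strip.
- strip: loose flat pale grey shelf strip, 56 (its x) x 200 (its y, long axis) x 12 mm thick, 0.2 to 0.37 kg, flat on the table on the other side (left or right) from the batt, long axis within 26 degrees of world y. Origin: centre of its underside. It can be pinched across its 56 mm width at its middle.
- bowl: loose blue open bowl, upright, 38 mm tall, round, 36 mm across at the foot, 52 mm at 10 mm height and 58 mm at the rim, wall 4 mm, about 0.07 kg. Origin: centre of its underside.
- short_post: bystander, not to be moved: loose short terracotta square post, 38 x 38 x 40 mm, upright. Origin: centre of its underside. The six small loose things (three posts, cup, bowl, jar) stand in shuffled places in front of the robot, centres at least 80 mm apart.
- jar: bystander, not to be moved: loose amber jar with a yellow lid, 50 mm in diameter, 70 mm tall, upright. Origin: centre of its underside. Other equipment (blue bottle 210 mm tall, brush mug 195 mm, colour block, banding wheel, book, jars, tiles) stands fixed at the table's far edge and sides, clear of the work.
Not all that is in view belongs to the job. Of the things that look like the strip, take the one that is farthest to the robot's right at the start. Leave any purple look-alike of the round_post alone.

How it is judged:
By the outcome, as a careful person would: the job done as asked, in the order asked, and still so for the second after the job is handed in, with the robot touching nothing.
It also fails if it takes over 131 s, if anything falls off the work surface, if the arm or the gripper's body presses on something with over 40 N, if the wrist force passes 120 N, or if a joint passes its speed limit or range.

ROBOT

A 7-joint arm with a two-finger parallel gripper is mounted at the origin on the work surface. World frame = base frame: x ahead of the robot, y to its left, z up, the work surface at z = 0. Lengths are in m, angles in rad, forces in N, time in s.
With the tool pointing down it reaches from about 0.425 to 0.925 m from the base axis. Payload 6.8 kg.
Tool frame: the origin (TCP) lies midway between the tips of the shut fingers; the grasp point (between the pads) lies r.grip_point_offset behind it (r.grip_point_offset is the distance from the TCP to the grasp point, in m); z points along the fingers, y is the line along which they close (so a half turn about z gives the same grasp; the last joint's range is limited). The gripper opens to 85 mm and grips with 20 to 120 N. Pads are 22 mm wide; open, the fingers measure 114 mm over their backs; the gripper's body (76 mm by 85 mm) begins 54 mm behind the grasp point. The pads swing forward as they close: fully open they stand 13 mm farther back than shut.
Start: joints at [-1.423, 0.477, 0.022, 1.555, -0.011, 1.109, -0.083], TCP at [0.171, 0.653, 0.231] pointing down, gripper open.
Joint ranges: [-2.96, 2.96], [-0.34, 2.1], [-1.41, 1.46], [0.24, 2.44], [-1.37, 4.51], [0.17, 1.92], [-2.96, 2.96]. Speed limits (rad/s): [2.39, 2.39, 3.14, 3.14, 3.14, 3.14, 3.14].

INTERFACE

Orientations are given as a rotation vector (axis times angle).
In Python, from bench import r gives the robot as it stands. The module is installed in compiled form; this text tells all that it offers.
- The arm moves only by the shell command python3 -m crank 'ROWS' [FORCE]. ROWS is JSON, a list of rows, each a list of 5 numbers: the shift along the world's x, y, z in units of 200 mm (1.0 is 200 mm), then the turn about the world's z in units of 45 degrees (1.0 is 45 degrees), then the opening, from -1 (shut) to 1 (fully open). In form: [[dx, dy, dz, turn, jaw], ...]. A call has 1 to 8 rows; each row shifts and turns the commanded pose from where the row before left it; what a row does not reach is not made up. A row lasts 1/12 s, in which the tool goes at most 41.7 mm and 7.16 degrees, less where a joint would pass 70% of its speed; a pose out of reach is approached as far as the arm can. A call with a number of a shift or a turn outside -1 to 1 is refused whole. A call with a gripper value outside its range is refused whole. The fingers move at their own pace and stop on an object; FORCE is the grip in N (left out, the last holds). Time passes only in rows, so rows that do not move let the fingers close. It gives the time, the measured TCP pose, the force, the opening and the grip force at its end, in the units of the state.
- r.get_obs(): the state, without advancing time (a new reading comes with each control period).
- r.grab_frame(name): name is "scene" or "top" or "wrist"; returns the picture (420x560x3 uint8, blue, green, red); there is no depth.
- r.camera_model(name): a dict with "fx", "fy", "cx", "cy" (pixels), "R" (3x3) and "t" (3): a world point X has camera coordinates R X + t. Camera axes: x right, y down, z forward; pixel columns grow to the right and rows downward; lengths in m; the calibration is good to about 2 mm. A picture is of the moment at which its call begins: read the wrist's pose just before it. camera_model takes no time and is no camera call; for the wrist camera it gives the pose at the moment of the call.
- r.hand_in(): hands the job in; it is judged then, once.
The state is a dict: "clock": time; "joints": joint angles; "qvel": joint speeds; "tau": joint torques, N m; "tcp_pos": TCP position; "orientation": TCP orientation; "contact_force": force on the tool from outside, world axes, zero at the start; "moment": the same for the moment, N m; "grip_width": finger opening in m; "gripper_force": force on a finger pad.
Only numpy, scipy, OpenCV 4.12 (cv2) and the standard library are available. Lean on these libraries where they do the work, as an engineer would, in place of code of your own. Each camera call takes 0.05 s, during which the arm holds its last target. There are 200 camera calls.

## Working session

There is one attempt and no reset: what is moved stays moved. The work goes in short steps, Python scripts to look and compute and a shell command to move; the robot and the scene stay as the last step left them, time stands still between calls to the robot, and variables do not carry over. Pictures are saved under pics/ and viewed, at most 14 in all, crops included, and the job is handed in when it is done.

```bash
mkdir -p pics; cat > h.py <<'E'
import numpy as np,cv2
from bench import r
def ray(cam,uv,z):
    R=np.array(cam["R"]);t=np.array(cam["t"]);C=-R.T@t
    d=R.T@np.array([(uv[0]-cam["cx"])/cam["fx"],(uv[1]-cam["cy"])/cam["fy"],1.])
    return C+d*(z-C[2])/d[2]
def proj(cam,X):
    p=np.array(cam["R"])@np.array(X)+np.array(cam["t"])
    return p[0]/p[2]*cam["fx"]+cam["cx"],p[1]/p[2]*cam["fy"]+cam["cy"]
E
python3 - <<'E'
from h import *
for n in("top","scene"):
    im=r.grab_frame(n);cv2.imwrite(f"pics/{n}0.png",im);c=r.camera_model(n)
    print(n,c["fx"],-np.array(c["R"]).T@np.array(c["t"]),np.round(c["R"],2).tolist())
o=r.get_obs();print(o["tcp_pos"],o["orientation"],o["grip_width"],r.grip_point_offset,o["clock"])
E
```

```text
top 408.6928498974665 [ 0.41240051 -0.02285434  1.1326498 ] [[-0.01, -1.0, -0.02], [-1.0, 0.02, -0.06], [0.06, 0.02, -1.0]]
scene 469.18772816094213 [0.78519761 0.5243921  1.02953386] [[-0.86, 0.51, -0.0], [0.44, 0.74, -0.51], [-0.26, -0.44, -0.86]]
[0.1706398  0.65251043 0.23041291] [-4.00680038e-01 -3.11582803e+00  2.62309933e-03] 0.08537837717126906 0.0187 0.1
```

View pics/top0.png

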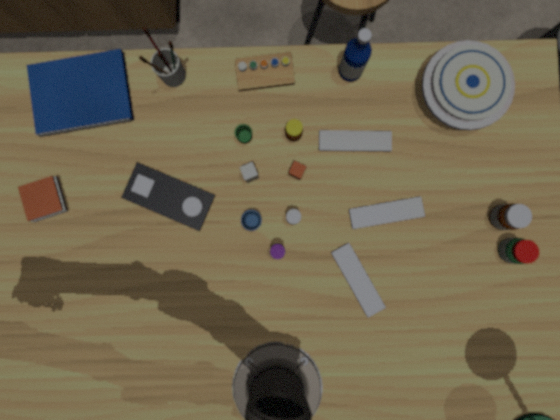

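View pics/scene0.png

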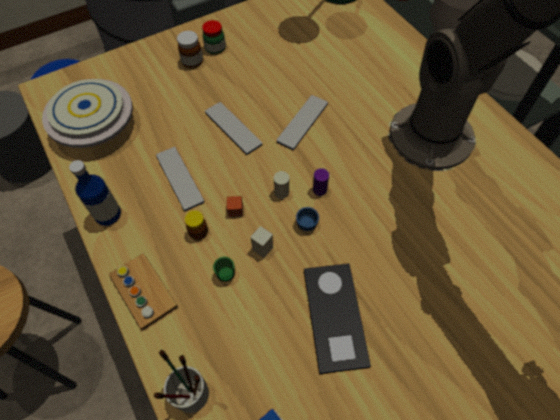

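```bash
python3 - <<'E'
from h import *
c=r.camera_model("top");im=cv2.imread("pics/top0.png")
P=dict(sqpost=(249,172,.07),rpost=(293,216,.07),cup=(244,134,.05),bowl=(251,220,.038),short=(298,170,.04),jar=(294,130,.07),purple=(278,251,.07),sqpad=(143,187,.015),rpad=(192,207,.015),strip=(387,212,.012),batt=(168,197,.012),s2=(355,141,.012),s3=(357,280,.012))
for k,(u,v,z) in P.items(): print(k,np.round(ray(c,(u,v),z),3)[:2])
w=r.camera_model("wrist");R=np.array(w["R"]);C=-R.T@np.array(w["t"]);o=r.get_obs()
print("wrist",w["fx"],C,C-o["tcp_pos"],R.round(3).tolist())
# strips / pads by flood masks
g=cv2.cvtColor(im,cv2.COLOR_BGR2HSV)
for k in("strip","s2","s3","sqpad","rpad","batt"):
    u,v,z=P[k]; 
    if k=="batt":
        m=((g[...,1]<70)&(g[...,2]<90)|(g[...,1]<60)&(g[...,2]>110)).astype(np.uint8)
    else: m=((g[...,1]<60)&(g[...,2]>100)).astype(np.uint8)
    n,l=cv2.connectedComponents(m); 
    mm=(l==l[v,u]).astype(np.uint8); ct=max(cv2.findContours(mm,0,1)[0],key=cv2.contourArea)
    w_=np.array([ray(c,p[0],z)[:2] for p in ct],np.float32)*1000
    q=cv2.minAreaRect(w_); M=cv2.moments(mm,True)
    print(k,g[v,u],mm.sum(),q,ray(c,(M['m10']/M['m00'],M['m01']/M['m00']),z).round(4))
cv2.imwrite("pics/crop.png",cv2.resize(im[100:330,100:450],None,fx=2.2,fy=2.2,interpolation=cv2.INTER_CUBIC))
E
```

```text
sqpost [0.578 0.063]
rpost [ 0.46  -0.051]
cup [0.684 0.076]
bowl [0.453 0.061]
short [ 0.585 -0.067]
jar [ 0.687 -0.057]
purple [ 0.37 -0.01]
sqpad [0.55  0.361]
rpad [0.492 0.225]
strip [ 0.47  -0.309]
batt [0.521 0.293]
s2 [ 0.668 -0.227]
s3 [ 0.287 -0.222]
wrist 365.8114083431033 [0.0966226  0.67268404 0.37226836] [-0.0740172   0.02017361  0.14185545] [[0.253, 0.967, -0.003], [0.922, -0.241, 0.304], [0.293, -0.079, -0.953]]
strip [108   9 137] 1616 ((469.0235900878906, -307.0648193359375), (60.05239486694336, 203.1045379638672), 9.004850387573242) [ 0.4688 -0.3071  0.012 ]
s2 [  0   0 133] 1540 ((669.0035400390625, -225.73529052734375), (201.17947387695312, 58.7404899597168), 88.80609893798828) [ 0.6696 -0.2269  0.012 ]
s3 [120   9 138] 1674 ((287.9500732421875, -224.7210693359375), (203.7149658203125, 60.040096282958984), 28.262468338012695) [ 0.2875 -0.2252  0.012 ]
sqpad [114   9 136] 324 ((554.6809692382812, 363.4975280761719), (49.99716567993164, 50.78956604003906), 65.9706039428711) [0.5545 0.3632 0.015 ]
rpad [113   8 135] 294 ((493.44573974609375, 225.26463317871094), (49.83894348144531, 52.56436538696289), 89.75614929199219) [0.4941 0.2258 0.015 ]
batt [110  14  53] 3206 ((524.6051635742188, 293.9229736328125), (238.96990966796875, 108.98471069335938), 66.14887237548828) [0.5235 0.2927 0.012 ]
```

View pics/crop.png

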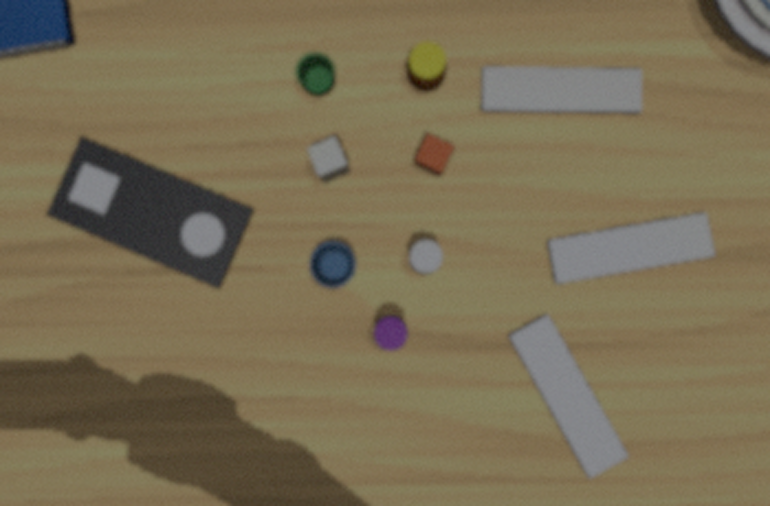

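The strip look-alikes are at (355,141), y≈-0.227; (387,212), y≈-0.307; and (357,280), y≈-0.225. The one at (387,212) is farthest right, so it is the strip, and the crop confirms this. The cream round post is at (293,216), and its purple look-alike at (278,251) stays put. Next I go over the batt for a close view.

```bash
python3 -m crank '[[0.14,-0.14,0,0,1],[0.14,-0.14,0,0,1],[0.14,-0.14,0,0,1],[0.14,-0.14,0,0,1],[0.14,-0.14,0,0,1],[0.14,-0.14,0,0,1],[0.14,-0.14,0,0,1],[0.14,-0.14,0,0,1]]' 40
python3 -m crank '[[0.14,-0.14,0,0,1],[0.14,-0.14,0,0,1],[0.14,-0.14,0,0,1],[0.14,-0.14,0,0,1],[0,0,0,0,1],[0,0,0,0,1],[0,0,0,0,1]]'
python3 - <<'E'
from h import *
import json
c=r.camera_model("wrist");im=r.grab_frame("wrist");cv2.imwrite("pics/w1.png",im)
json.dump({k:np.array(v).tolist() for k,v in c.items() if k in("fx","fy","cx","cy","R","t")},open("w1.json","w"))
print(r.get_obs()["orientation"])
for n,X in dict(sqpad=(.5545,.363,.015),rpad=(.494,.2257,.015),sqpost=(.578,.063,.07),bowl=(.453,.061,.038)).items(): print(n,np.round(proj(c,X)))
E
```

```text
clock: 0.77
tcp_pos: [0.3957, 0.4272, 0.2311]
orientation: [-0.401, -3.116, 0.001]
contact_force: [-0.5, 0.6, -0.2]
grip_width: 0.0854
gripper_force: 0.0
clock: 1.35
tcp_pos: [0.5063, 0.3172, 0.2309]
orientation: [-0.401, -3.115, 0.0]
contact_force: [-0.0, 0.5, -0.2]
grip_width: 0.0855
gripper_force: 0.0
[-3.98087718e-01 -3.11508072e+00 -8.88984247e-05]
sqpad [332. 209.]
rpad [185. 186.]
sqpost [ 40. 324.]
bowl [  1. 194.]
```

View pics/w1.png

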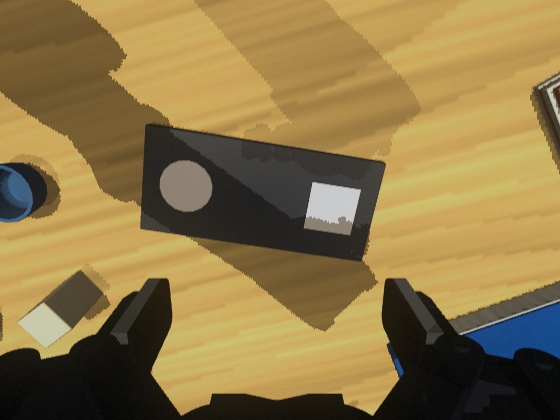

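The wrist view shows the round pad at (186,186) and the square pad at (332,208), and they match the projections from the top view. I'll measure the pads, then move over the objects.

```bash
python3 - <<'E'
from h import *
import json
c=json.load(open("w1.json"));im=cv2.imread("pics/w1.png");g=cv2.cvtColor(im,cv2.COLOR_BGR2HSV)
m=((g[...,2]>90)).astype(np.uint8);n,l=cv2.connectedComponents(m)
for k,(u,v) in dict(rpad=(186,186),sqpad=(332,200)).items():
    mm=(l==l[v,u]).astype(np.uint8);ct=max(cv2.findContours(mm,0,1)[0],key=cv2.contourArea)
    w=np.array([ray(c,p[0],.015)[:2] for p in ct],np.float32)*1000
    M=cv2.moments(mm,True);print(k,mm.sum(),cv2.minAreaRect(w),cv2.minEnclosingCircle(w),ray(c,(M['m10']/M['m00'],M['m01']/M['m00']),.015).round(4))
m=cv2.morphologyEx(((g[...,2]<75)&(g[...,1]<110)|(l==l[186,186])|(l==l[200,332])).astype(np.uint8),cv2.MORPH_OPEN,np.ones((5,5)));m[:,:100]=0
n,l=cv2.connectedComponents(m);mm=(l==l[200,250]).astype(np.uint8);ct=max(cv2.findContours(mm,0,1)[0],key=cv2.contourArea)
w=np.array([ray(c,p[0],.012)[:2] for p in ct],np.float32)*1000;print("batt",cv2.minAreaRect(w))
E
python3 -m crank '[[0.03,-0.2,0.04,0,1],[0.03,-0.2,0.04,0,1],[0.03,-0.2,0.04,0,1],[0.03,-0.2,0.04,0,1],[0.03,-0.2,0.04,0,1],[0.03,-0.2,0.04,0,1],[0.03,-0.2,0.04,0,1],[0.03,-0.2,0.04,0,1]]'
python3 -m crank '[[0,0,0,0,1],[0,0,0,0,1],[0,0,0,0,1]]'
python3 - <<'E'
from h import *
import json
c=r.camera_model("wrist");im=r.grab_frame("wrist");cv2.imwrite("pics/w2.png",im)
json.dump({k:np.array(v).tolist() for k,v in c.items() if k in("fx","fy","cx","cy","R","t")},open("w2.json","w"))
E
```

```text
rpad 2125 ((493.66253662109375, 226.02960205078125), (51.31968307495117, 53.078250885009766), 72.20435333251953) ((493.72760009765625, 226.20870971679688), 26.826757431030273) [0.4932 0.2263 0.015 ]
sqpad 2299 ((554.121337890625, 362.89251708984375), (50.02275848388672, 50.4491081237793), 66.19374084472656) ((554.0769653320312, 362.8927917480469), 34.7248649597168) [0.5534 0.3631 0.015 ]
batt ((523.2232055664062, 294.6834716796875), (237.82005310058594, 109.17149353027344), 66.15211486816406)
clock: 2.07
tcp_pos: [0.5544, -0.0027, 0.2958]
orientation: [0.395, 3.117, 0.001]
contact_force: [0.8, -0.1, 0.1]
grip_width: 0.0854
gripper_force: 0.0
clock: 2.32
tcp_pos: [0.5545, -0.0009, 0.2951]
orientation: [-0.397, -3.116, -0.001]
contact_force: [-0.3, 0.0, -0.4]
grip_width: 0.0856
gripper_force: 0.0
```

View pics/w2.png

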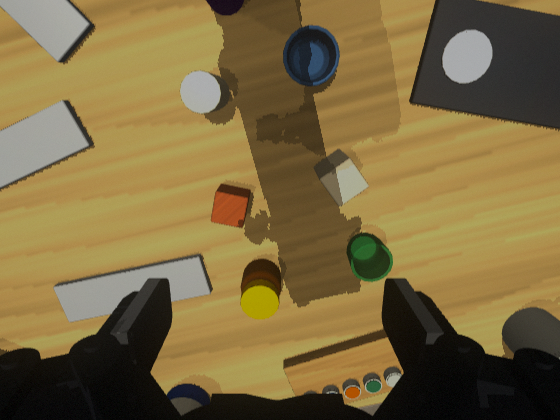

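```bash
python3 - <<'E'
from h import *
im=cv2.imread("pics/w2.png")
a=cv2.resize(im[135:295,300:400],None,fx=3.5,fy=3.5,interpolation=cv2.INTER_NEAREST)
b=cv2.resize(im[15:135,170:350],None,fx=2.4,fy=2.4,interpolation=cv2.INTER_NEAREST)
o=np.zeros((560,790,3),np.uint8);o[:560,:350]=a;o[:288,355:355+432]=b;cv2.imwrite("pics/c2.png",o)
E
```

```text
(no output)
```

View pics/c2.png

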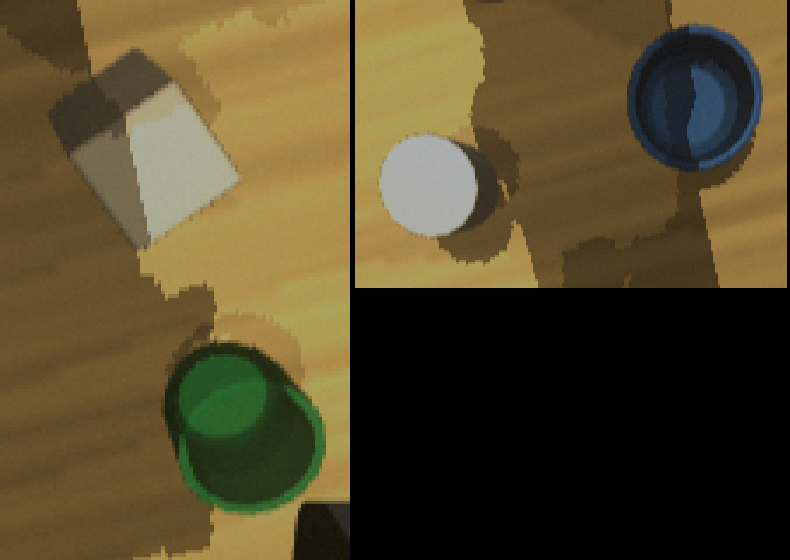

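```bash
python3 - <<'E'
from h import *
import json
c=json.load(open("w2.json"));im=cv2.imread("pics/w2.png");g=cv2.cvtColor(im,cv2.COLOR_BGR2HSV)
q=np.array([ray(c,np.array(p)/3.5+[299.9,134.9],.07)[:2] for p in[(178,81),(239,180),(146,250),(72,154)]])*1000
print("sq",q.mean(0),np.linalg.norm(q-np.roll(q,1,0),axis=1),cv2.minAreaRect(q.astype(np.float32)))
def rep(n,m,z,win):
    x0,y0,x1,y1=win;k=np.zeros_like(m);k[y0:y1,x0:x1]=m[y0:y1,x0:x1];ct=max(cv2.findContours(k,0,1)[0],key=cv2.contourArea)
    w=np.array([ray(c,p[0],z)[:2] for p in ct],np.float32)*1000;print(n,cv2.minEnclosingCircle(w),cv2.minAreaRect(w)[:2])
rep("round",((g[...,1]<60)&(g[...,2]>130)).astype(np.uint8),.07,(175,65,235,125))
bl=((g[...,0]>95)&(g[...,0]<125)&(g[...,1]>90)).astype(np.uint8);rep("bowl",bl,.038,(275,15,350,100))
gr=((g[...,0]>45)&(g[...,0]<85)&(g[...,1]>100)&(g[...,2]>85)).astype(np.uint8);rep("cup bright",gr,.05,(345,243,400,290))
for n,p,z in(("cup rim L/R",(180,452),.05),("",(325,440),.05),("bot",(250,513),.05)): print(n,ray(c,np.array(p)/3.5+[299.9,134.9],z)[:2])
print("bowl eye",ray(c,(311.4,55.7),.038),"cup eye",ray(c,(372,261.3),.05))
E
```

```text
sq [581.63552443  65.32256786] [36.62442206 35.29739331 33.93913945 37.44447477] ((581.136962890625, 65.8279800415039), (37.44446563720703, 36.5882568359375), 23.82191276550293)
round ((459.80535888671875, -51.35445785522461), 19.341251373291016) ((459.6893310546875, -51.4275016784668), (38.16548156738281, 37.18140411376953))
bowl ((453.47784423828125, 63.69780731201172), 27.453025817871094) ((455.1905822753906, 65.71588134765625), (47.87189483642578, 49.825321197509766))
cup bright ((670.5828857421875, 73.68331146240234), 13.740970611572266) ((671.232421875, 73.6095199584961), (23.868873596191406, 18.741933822631836))
cup rim L/R [0.6842223 0.0557116]
 [0.69198099 0.10307364]
bot [0.71246189 0.07427519]
bowl eye [0.45310118 0.06203779 0.038     ] cup eye [0.68679949 0.0796104  0.05      ]
```

The wrist view shows the square post top centred near (345,183), turned about 24° from x, the round post at (200,92), the bowl at (311,56) and the cup at (372,261). Now I pick the square post.

```bash
python3 -m crank '[[0.022,0.055,-0.14,0.142,1],[0.022,0.055,-0.14,0.142,1],[0.022,0.055,-0.14,0.142,1],[0.022,0.055,-0.14,0.142,1],[0.022,0.055,-0.14,0.142,1],[0.022,0.055,-0.14,0.141,1],[0,0,0,0,1],[0,0,0,0,1]]' 40
python3 - <<'E'
from h import *
o=r.get_obs();v=o["orientation"];print(o["tcp_pos"],2*np.degrees(np.arctan2(v[1],v[0]))%180-90)
E
```

```text
clock: 3.03
tcp_pos: [0.5796, 0.0654, 0.1259]
orientation: [0.645, -3.071, -0.001]
contact_force: [-0.7, -0.6, 0.1]
grip_width: 0.0857
gripper_force: 0.0
[0.57962875 0.06535016 0.12588148] -66.27938478799027
```

```bash
python3 -m crank '[[0.008,0,-0.1,0,1],[0,0,-0.14,0,1],[0,0,-0.14,0,1],[0,0,-0.12,0,1],[0,0,0,0,1],[0,0,0,0,-0.3],[0,0,0,0,-0.5],[0,0,0,0,-0.5]]' 40
python3 -m crank '[[0,0,0,0,-1],[0,0,0,0,-1],[0,0,0,0,-1],[0,0,0,0,-1],[0,0,0,0,-1]]'
```

```text
clock: 3.7
tcp_pos: [0.5846, 0.0633, 0.0298]
orientation: [-0.641, 3.071, -0.0]
contact_force: [-0.5, 0.5, 0.0]
grip_width: 0.0516
gripper_force: 0.0
clock: 4.12
tcp_pos: [0.5842, 0.0635, 0.0295]
orientation: [-0.642, 3.072, 0.001]
contact_force: [-1.6, 0.3, 8.0]
grip_width: 0.0376
gripper_force: 41.2
```

```bash
python3 -m crank '[[0,0,0.1,0,-1],[0,0,0.15,0,-1],[0,0,0.1,0,-1]]'
python3 -m crank '[[-0.018,0.188,0.0,0.118,-1],[-0.018,0.188,0,0.118,-1],[-0.018,0.188,0,0.118,-1],[-0.018,0.188,0,0.118,-1],[-0.018,0.188,0,0.117,-1],[-0.018,0.188,0,0.117,-1],[-0.018,0.188,0,0.117,-1],[-0.018,0.188,0,0.117,-1]]'
python3 -m crank '[[0,0,0,0,-1],[0,0,0,0,-1],[0,0,0,0,-1],[0,0,0,0,-1]]'
python3 - <<'E'
from h import *
o=r.get_obs();v=o["orientation"];print(o["tcp_pos"],2*np.degrees(np.arctan2(v[1],v[0]))%180-90)
E
```

```text
clock: 4.37
tcp_pos: [0.5833, 0.063, 0.0998]
orientation: [-0.642, 3.074, -0.0]
contact_force: [0.3, -0.7, -1.3]
grip_width: 0.0376
gripper_force: 40.7
clock: 5.03
tcp_pos: [0.5537, 0.3655, 0.0982]
orientation: [-1.714, 2.632, -0.001]
contact_force: [-0.2, -0.5, -2.1]
grip_width: 0.0374
gripper_force: 40.8
clock: 5.37
tcp_pos: [0.5546, 0.3619, 0.0975]
orientation: [1.706, -2.638, 0.002]
contact_force: [0.4, -0.4, -2.5]
grip_width: 0.0376
gripper_force: 40.8
[0.55461662 0.3618863  0.09750508] -24.21167573346905
```

```bash
python3 -m crank '[[0,0.013,-0.08,0.007,-1],[0,0,-0.1,0,-1],[0,0,-0.05,0,-1],[0,0,0,0,-1],[0,0,0,0,-1],[0,0,0,0,-1]]'
python3 - <<'E'
from h import *
import json
c=r.camera_model("wrist");im=r.grab_frame("wrist");cv2.imwrite("pics/w3.png",im)
json.dump({k:np.array(v).tolist() for k,v in c.items() if k in("fx","fy","cx","cy","R","t")},open("w3.json","w"))
E
```

```text
clock: 5.87
tcp_pos: [0.5548, 0.3662, 0.0523]
orientation: [-1.715, 2.631, -0.0]
contact_force: [-0.5, 0.6, -1.8]
grip_width: 0.0373
gripper_force: 40.7
```

View pics/w3.png

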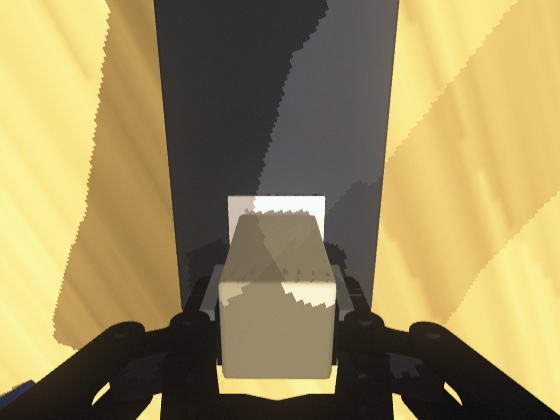

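```bash
python3 - <<'E'
from h import *
import json
c=json.load(open("w3.json"))
t=np.array([ray(c,p,.0928)[:2] for p in[(219.5,282),(336.5,282),(333,378.5),(223,378.5)]])*1000
print(t.mean(0).round(1),np.linalg.norm(t-np.roll(t,1,0),axis=1).round(1))
print("bottom near mid",ray(c,(278,213),.0228)*1000,"pad near mid",ray(c,(277,196),.015)*1000, "batt mid@v=100",ray(c,((162+393)/2,100),.012)*1000)
u=np.array([np.cos(np.radians(66.15)),np.sin(np.radians(66.15))])
print("pad near expect",np.array([554.1,362.9])-25*u,"post near expect",np.array([554.1,362.9])-19*u, "tcp",r.get_obs()["tcp_pos"])
E
```

```text
[554.  362.7] [36.8 36.2 36.8 37.4]
bottom near mid [546.42988749 346.26510193  22.8       ] pad near mid [544.23748377 340.09787722  15.        ] batt mid@v=100 [525.23032568 297.5989133   12.        ]
pad near expect [543.99141011 340.03482101] post near expect [546.41747168 345.52246396] tcp [0.55489375 0.36654365 0.05254267]
```

The wrist view shows the held post top at corners (220,282) to (333,378), centred on the pad to within 0.5 mm. I lower and release.

```bash
python3 -m crank '[[0,0,-0.015,0,-1],[0,0,-0.015,0,-1],[0,0,-0.006,0,-1],[0,0,-0.004,0,-1],[0,0,0,0,-1],[0,0,0,0,-1]]'
```

```text
clock: 6.42
tcp_pos: [0.5542, 0.3665, 0.0445]
orientation: [-1.716, 2.631, -0.0]
contact_force: [-2.5, -2.6, 7.1]
grip_width: 0.0375
gripper_force: 41.7
```

```bash
python3 -m crank '[[0,0,0,0,0],[0,0,0,0,0.5],[0,0,0,0,1],[0,0,0,0,1],[0,0,0.1,0,1],[0,0,0.15,0,1],[0,0,0.2,0,1],[0,0,0.15,0,1]]'
python3 -m crank '[[-0.059,-0.19,0.05,0,1],[-0.059,-0.19,0.05,0,1],[-0.059,-0.19,0.05,0,1],[-0.059,-0.19,0,0,1],[-0.059,-0.19,0,0,1],[-0.059,-0.19,0,0,1],[-0.059,-0.19,0,0,1],[-0.059,-0.19,0,0,1]]'
python3 -m crank '[[0,-0.18,-0.05,0,1],[0,-0.19,-0.1,0,1],[0,-0.19,-0.1,0,1],[0,0,0,0,1],[0,0,0,0,1],[0,0,0,0,1],[0,0,0,0,1]]'
python3 - <<'E'
from h import *
o=r.get_obs();v=o["orientation"];print(o["tcp_pos"],2*np.degrees(np.arctan2(v[1],v[0]))%180-90)
E
```

```text
clock: 7.08
tcp_pos: [0.5543, 0.3667, 0.1656]
orientation: [-1.716, 2.63, 0.0]
contact_force: [0.9, 0.5, 0.5]
grip_width: 0.0851
gripper_force: 0.0
clock: 7.75
tcp_pos: [0.4588, 0.0608, 0.1935]
orientation: [-1.717, 2.63, -0.0]
contact_force: [1.3, -0.7, -0.3]
grip_width: 0.0856
gripper_force: 0.0
clock: 8.33
tcp_pos: [0.4603, -0.0458, 0.145]
orientation: [-1.719, 2.628, -0.0]
contact_force: [-0.3, 2.0, -0.5]
grip_width: 0.0853
gripper_force: 0.0
[ 0.46028119 -0.04583299  0.14502355] -23.624189106738697
```

```bash
python3 -m crank '[[-0.003,-0.028,-0.1,0,1],[0,0,-0.16,0,1],[0,0,-0.18,0,1],[0,0,-0.14,0,1],[0,0,0,0,1],[0,0,0,0,1],[0,0,0,0,1],[0,0,0,0,-0.2]]' 40
python3 -m crank '[[0,0,0,0,-0.5],[0,0,0,0,-1],[0,0,0,0,-1],[0,0,0,0,-1],[0,0,0,0,-1],[0,0,0,0,-1],[0,0,0,0,-1]]'
python3 -m crank '[[0,0,0.1,0,-1],[0,0,0.15,0,-1],[0,0,0.2,0,-1],[0,0,0.12,0,-1]]'
```

```text
clock: 9.0
tcp_pos: [0.4607, -0.0524, 0.0304]
orientation: [-1.716, 2.628, -0.003]
contact_force: [-0.1, 0.2, 0.2]
grip_width: 0.0753
gripper_force: 0.0
clock: 9.58
tcp_pos: [0.4595, -0.0528, 0.0295]
orientation: [-1.716, 2.63, -0.001]
contact_force: [-2.0, 0.1, 9.7]
grip_width: 0.0391
gripper_force: 39.1
clock: 9.92
tcp_pos: [0.4595, -0.0531, 0.1455]
orientation: [-1.715, 2.63, -0.002]
contact_force: [1.4, -0.3, -2.5]
grip_width: 0.0388
gripper_force: 40.9
```

```bash
python3 -m crank '[[0.022,0.176,0,0,-1],[0.022,0.176,0,0,-1],[0.022,0.176,0,0,-1],[0.022,0.176,0,0,-1],[0.022,0.176,0,0,-1],[0.022,0.176,0,0,-1],[0.022,0.176,0,0,-1],[0.022,0.176,0,0,-1]]'
python3 -m crank '[[0,0,-0.1,0,-1],[0,0,-0.15,0,-1],[0,0,-0.15,0,-1],[0,0,-0.06,0,-1],[0,0,0,0,-1],[0,0,0,0,-1],[0,0,0,0,-1],[0,0,0,0,-1]]'
python3 - <<'E'
from h import *
import json
c=r.camera_model("wrist");im=r.grab_frame("wrist");cv2.imwrite("pics/w4.png",im)
json.dump({k:np.array(v).tolist() for k,v in c.items() if k in("fx","fy","cx","cy","R","t")},open("w4.json","w"))
E
```

```text
clock: 10.58
tcp_pos: [0.4938, 0.2301, 0.1426]
orientation: [1.716, -2.631, 0.0]
contact_force: [0.2, 0.1, -2.8]
grip_width: 0.0396
gripper_force: 41.0
clock: 11.25
tcp_pos: [0.4955, 0.2292, 0.0523]
orientation: [-1.715, 2.629, -0.0]
contact_force: [0.2, -0.6, -1.3]
grip_width: 0.0393
gripper_force: 40.9
```

View pics/w4.png

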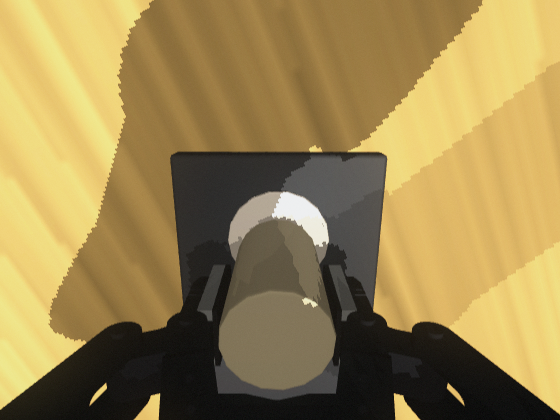

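```bash
python3 - <<'E'
from h import *
import json
c=json.load(open("w4.json"))
a,b,l,q=[ray(c,p,.0928)[:2]*1000 for p in((277.5,291),(277.5,390.5),(218,342),(336.5,342))]
print((a+b)/2,(l+q)/2,np.linalg.norm(a-b),np.linalg.norm(l-q))
u=np.array([np.cos(np.radians(66.15)),np.sin(np.radians(66.15))])
print("pad near",ray(c,(278,191),.015)*1000,"expect",np.array([493.7,226.1])-27*u)
E
```

```text
[496.36400352 229.37196276] [496.25359365 228.90690626] 38.76247249814043 38.889643144043475
pad near [483.45717589 200.94237462  15.        ] expect [482.78272292 201.40560669]
```

The wrist view shows the held post top ellipse centred at (277,341) and the near edge of the pad at (278,191). The post is 2.3 mm too far in x and 3.2 mm too far in y, so I correct that and lower.

```bash
python3 -m crank '[[-0.006,-0.008,0,0,-1],[-0.006,-0.008,0,0,-1],[0,0,-0.015,0,-1],[0,0,-0.012,0,-1],[0,0,-0.006,0,-1],[0,0,-0.004,0,-1],[0,0,0,0,-1],[0,0,0,0,-1]]'
```

```text
clock: 11.97
tcp_pos: [0.4918, 0.2255, 0.0446]
orientation: [1.716, -2.631, 0.0]
contact_force: [-6.0, -3.1, 17.9]
grip_width: 0.0393
gripper_force: 42.8
```

```bash
python3 -m crank '[[0,0,0,0,0],[0,0,0,0,0.5],[0,0,0,0,1],[0,0,0,0,1],[0,0,0.1,0,1],[0,0,0.15,0,1],[0,0,0.2,0,1],[0,0,0.15,0,1]]'
python3 -m crank '[[0.05,0.04,0.15,0,1],[0.05,0.04,0.15,0,1],[0.04,0.04,0.15,0,1],[0.04,0.04,0.1,0,1],[0,0,0,0,1],[0,0,0,0,1],[0,0,0,0,1],[0,0,0,0,1]]'
python3 - <<'E'
from h import *
import json
c=r.camera_model("wrist");im=r.grab_frame("wrist");cv2.imwrite("pics/w5.png",im)
json.dump({k:np.array(v).tolist() for k,v in c.items() if k in("fx","fy","cx","cy","R","t")},open("w5.json","w"))
E
```

```text
clock: 12.63
tcp_pos: [0.492, 0.2256, 0.1651]
orientation: [-1.717, 2.631, -0.0]
contact_force: [1.3, -0.4, 0.0]
grip_width: 0.0857
gripper_force: 0.0
clock: 13.3
tcp_pos: [0.5268, 0.2567, 0.2714]
orientation: [1.715, -2.629, 0.0]
contact_force: [-0.2, -0.9, 0.4]
grip_width: 0.0854
gripper_force: 0.0
```

View pics/w5.png

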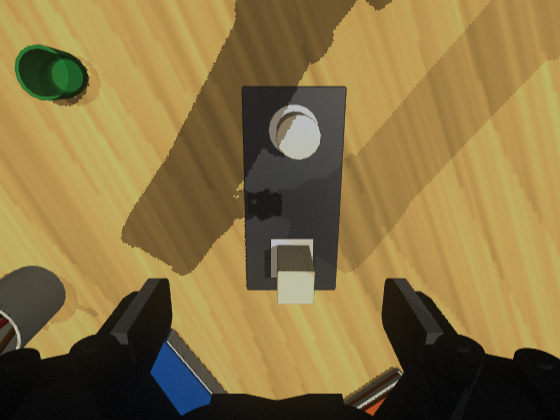

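```bash
python3 - <<'E'
from h import *
import json
c=json.load(open("w5.json"));im=cv2.imread("pics/w5.png");g=cv2.cvtColor(im,cv2.COLOR_BGR2HSV)
big=cv2.resize(np.hstack([im[90:170,260:340],im[230:310,260:340]]),None,fx=5,fy=5,interpolation=cv2.INTER_NEAREST);cv2.imwrite("pics/c5.png",big)
b=[ray(c,p,.012)[:2]*1000 for p in((242.5,87),(346,87),(335,290),(247,289))];print("batt",np.mean(b,0),cv2.minAreaRect(np.array(b,np.float32)))
E
```

```text
batt [523.94964241 294.15650809] ((524.3472900390625, 294.40155029296875), (237.65789794921875, 108.69922637939453), 66.22379302978516)
```

View pics/c5.png

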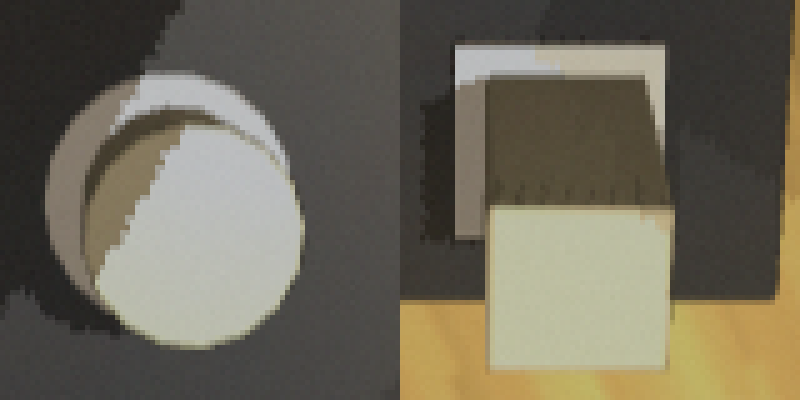

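```bash
python3 - <<'E'
from h import *
import json
c=json.load(open("w5.json"))
S=lambda p,z:ray(c,((p[0]-400)/5+259.5,p[1]/5+229.5),z)[:2]*1000
Q=lambda p,z:ray(c,(p[0]/5+259.5,p[1]/5+89.5),z)[:2]*1000
t=np.array([S(p,.085) for p in((487,207),(674,207),(668,370),(487,370))]);print("sq top",t.mean(0))
print("sq bottom near mid",S((566,77),.015),"pad near mid",S((561,45),.015))
print("round top",Q((194,235),.085),Q((304,235),.085)-Q((84,235),.085),"pad",Q((167.5,197),.015), "pad LR",Q((44,200),.015),Q((291,200),.015))
E
```

```text
sq top [553.49631576 362.62719636]
sq bottom near mid [546.42843581 347.2830224 ] pad near mid [544.33526319 339.36109203]
round top [492.71497374 225.50057342] [-35.63604677  15.71133174] pad [493.85801495 224.33144802] pad LR [518.22832791 214.27376391] [469.97007609 235.54741219]
```

Both posts sit within about 1 mm of the pad centres. Now the cup.

```bash
python3 -m crank '[[0.1,-0.111,-0.08,0,1],[0.1,-0.111,-0.08,0,1],[0.1,-0.111,-0.09,0,1],[0.1,-0.111,-0.1,0,1],[0.1,-0.111,-0.1,0,1],[0.1,-0.111,-0.1,0,1],[0.1,-0.111,-0.1,0,1],[0.1,-0.111,-0.1,0,1]]'
python3 -m crank '[[0,0,0,0,1],[0,0,0,0,1],[0,0,0,0,1],[0,0,0,0,1]]'
python3 - <<'E'
from h import *
import json
c=r.camera_model("wrist");im=r.grab_frame("wrist");cv2.imwrite("pics/w6.png",im)
g=cv2.cvtColor(im,cv2.COLOR_BGR2HSV);m=((g[...,0]>45)&(g[...,0]<85)&(g[...,1]>100)).astype(np.uint8)
ct=max(cv2.findContours(m,0,1)[0],key=cv2.contourArea);print(cv2.boundingRect(ct))
top=ct[:,0,:];x0,x1=top[:,0].min(),top[:,0].max();yb=top[:,1].max();xb=(x0+x1)/2
l,q,b=ray(c,(x0,yb-35),.05),ray(c,(x1,yb-35),.05),ray(c,(xb,yb),.05)
u=np.array([np.cos(np.radians(66.15)),np.sin(np.radians(66.15))])
print("LR width",np.linalg.norm(l-q),"mid",(l+q)[:2]/2,"far-25u",b[:2]-.025*u,r.get_obs()["tcp_pos"])
E
```

```text
clock: 14.02
tcp_pos: [0.6877, 0.0784, 0.1209]
orientation: [1.716, -2.63, -0.001]
contact_force: [-0.1, 0.5, 0.3]
grip_width: 0.0853
gripper_force: 0.0
clock: 14.35
tcp_pos: [0.6873, 0.0816, 0.1235]
orientation: [-1.719, 2.629, 0.001]
contact_force: [0.2, 0.4, 0.1]
grip_width: 0.0858
gripper_force: 0.0
(235, 174, 79, 83)
LR width 0.04861657423568411 mid [0.68887752 0.0787092 ] far-25u [0.68838568 0.07766099] [0.68748537 0.08175226 0.12387238]
```

View pics/w6.png

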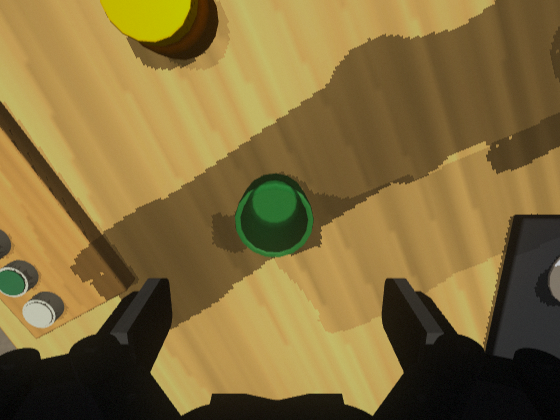

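The cup rim is centred near (274,218), at (0.6886, 0.0782). I descend and grip it lightly.

```bash
python3 -m crank '[[0.006,-0.017,-0.1,0,1],[0,0,-0.15,0,1],[0,0,-0.17,0,1],[0,0,-0.12,0,1],[0,0,0,0,1],[0,0,0,0,1],[0,0,0,0,0.5],[0,0,0,0,0]]' 22
python3 -m crank '[[0,0,0,0,-0.2],[0,0,0,0,-0.5],[0,0,0,0,-0.5],[0,0,0,0,-0.5],[0,0,0,0,-0.5],[0,0,0,0,-0.5]]'
python3 -m crank '[[0,0,0.1,0,-0.5],[0,0,0.15,0,-0.5],[0,0,0.2,0,-0.5],[0,0,0.2,0,-0.5],[0,0,0.15,0,-0.5]]'
```

```text
clock: 15.07
tcp_pos: [0.6908, 0.0771, 0.0179]
orientation: [-1.715, 2.627, -0.002]
contact_force: [0.8, -0.2, 0.1]
grip_width: 0.0639
gripper_force: 0.0
clock: 15.57
tcp_pos: [0.6904, 0.077, 0.0176]
orientation: [-1.715, 2.628, -0.002]
contact_force: [-1.2, 0.6, 6.1]
grip_width: 0.0498
gripper_force: 21.7
clock: 15.98
tcp_pos: [0.6901, 0.0765, 0.1798]
orientation: [-1.714, 2.628, -0.003]
contact_force: [0.8, 1.3, -0.3]
grip_width: 0.0493
gripper_force: 23.2
```

```bash
python3 -m crank '[[-0.104,0.136,0,0,-0.5],[-0.104,0.136,0,0,-0.5],[-0.104,0.136,0,0,-0.5],[-0.104,0.136,0,0,-0.5],[-0.104,0.136,0,0,-0.5],[-0.104,0.136,0,0,-0.5],[-0.104,0.136,0,0,-0.5],[-0.104,0.136,0,0,-0.5]]'
python3 -m crank '[[0,0,0,0,-0.5],[0,0,0,0,-0.5],[0,0,0,0,-0.5],[0,0,0,0,-0.5],[0,0,0,0,-0.5]]'
cat > cup.py <<'E'
from h import *
import sys
zr=float(sys.argv[1]) 
c=r.camera_model("wrist");o=r.get_obs();im=r.grab_frame("wrist");cv2.imwrite(f"pics/{sys.argv[2]}.png",im)
h=sys.argv[3:5];h0,h1=int(h[0]),int(h[1])
g=cv2.cvtColor(im,cv2.COLOR_BGR2HSV);m=((g[...,0]>h0)&(g[...,0]<h1)&(g[...,1]>100)).astype(np.uint8)
m[:,:170]=0;m[:,390:]=0
ct=max(cv2.findContours(m,0,1)[0],key=cv2.contourArea)[:,0,:];print(cv2.boundingRect(ct))
yb=ct[:,1].max()+1;xb=ct[ct[:,1]>=yb-3,0].mean()
b=ray(c,(xb,yb),zr)[:2];u=np.array([np.cos(np.radians(66.15)),np.sin(np.radians(66.15))])
R_=float(sys.argv[5]);print("centre from far rim",b-R_*u,"tcp",o["tcp_pos"],o["contact_force"][2])
xs=ct[:,0];yw=ct[xs==xs.min(),1].mean();yw2=ct[xs==xs.max(),1].mean()
l,q=ray(c,(xs.min(),yw),zr)[:2],ray(c,(xs.max()+1,yw2),zr)[:2];print("LR",(l+q)/2,np.linalg.norm(l-q))
E
python3 cup.py 0.212 w7 45 85 0.025
```

```text
clock: 16.65
tcp_pos: [0.5217, 0.2953, 0.1762]
orientation: [-1.716, 2.63, -0.0]
contact_force: [0.1, -0.0, -1.4]
grip_width: 0.0492
gripper_force: 23.2
clock: 17.07
tcp_pos: [0.5237, 0.2925, 0.1753]
orientation: [-1.713, 2.633, -0.001]
contact_force: [0.1, -0.7, -0.8]
grip_width: 0.0495
gripper_force: 23.2
(207, 230, 140, 156)
centre from far rim [0.52339576 0.28899899] tcp [0.52372153 0.29251532 0.17533193] -0.8257320812708233
LR [0.52291397 0.28855471] 0.04692961447265766
```

```bash
python3 -m crank '[[0,0.012,-0.1,0,-0.5],[0,0,-0.15,0,-0.5],[0,0,-0.15,0,-0.5],[0,0,-0.15,0,-0.5],[0,0,-0.1,0,-0.5],[0,0,-0.03,0,-0.5],[0,0,0,0,-0.5],[0,0,0,0,-0.5]]'
python3 -m crank '[[0,0,0,0,-0.5],[0,0,0,0,-0.5]]'
python3 cup.py 0.0713 w8 45 85 0.025
```

```text
clock: 17.78
tcp_pos: [0.5234, 0.2964, 0.0398]
orientation: [-1.715, 2.631, -0.0]
contact_force: [0.4, -0.2, 0.7]
grip_width: 0.0492
gripper_force: 23.2
clock: 17.95
tcp_pos: [0.5238, 0.2971, 0.0408]
orientation: [-1.715, 2.629, 0.0]
contact_force: [0.1, -1.3, -0.4]
grip_width: 0.0495
gripper_force: 23.2
(206, 230, 143, 156)
centre from far rim [0.52543025 0.29909003] tcp [0.52381702 0.29709097 0.04083318] -0.4317789650751841
LR [0.52493728 0.29806186] 0.05092685499516692
```

```bash
python3 -m crank '[[-0.003,-0.008,-0.01,0,-0.5],[-0.003,-0.008,-0.01,0,-0.5],[0,0,-0.01,0,-0.5],[0,0,-0.008,0,-0.5],[0,0,-0.004,0,-0.5],[0,0,0,0,-0.5],[0,0,0,0,-0.5]]'
python3 -m crank '[[0,0,-0.003,0,-0.5],[0,0,-0.003,0,-0.5],[0,0,0,0,-0.5],[0,0,0,0,-0.5]]'
python3 cup.py 0.062 w9 45 85 0.025
```

```text
clock: 18.58
tcp_pos: [0.5213, 0.2933, 0.0306]
orientation: [1.717, -2.631, -0.0]
contact_force: [0.3, -0.3, -0.4]
grip_width: 0.0492
gripper_force: 23.2
clock: 18.92
tcp_pos: [0.5215, 0.2935, 0.0297]
orientation: [-1.717, 2.631, 0.0]
contact_force: [-0.7, 0.2, 1.1]
grip_width: 0.0493
gripper_force: 23.3
(206, 230, 141, 157)
centre from far rim [0.52284149 0.29423045] tcp [0.5214958  0.29346529 0.0297137 ] 1.0903700248702972
LR [0.52233251 0.29267282] 0.04928395349853973
```

```bash
python3 -m crank '[[0,0,-0.003,0,-0.5],[0,0,0,0,-0.3],[0,0,0,0,0],[0,0,0,0,0.5],[0,0,0,0,1],[0,0,0,0,1],[0,0,0,0,1],[0,0,0.05,0,1]]'
python3 -m crank '[[0,0,0.12,0,1],[0,0,0.2,0,1],[0,0,0.2,0,1],[0,0,0.2,0,1],[-0.02,-0.19,0.05,0.09,1],[-0.02,-0.19,0.05,0.09,1],[-0.02,-0.19,0.05,0.09,1],[-0.02,-0.19,0,0.09,1]]'
python3 -m crank '[[-0.02,-0.19,0,0.09,1],[-0.02,-0.19,0,0.09,1],[-0.02,-0.19,0,0.09,1],[-0.02,-0.19,0,0.1,1],[-0.02,-0.19,0,0,1],[-0.02,-0.19,0,0,1],[-0.02,-0.19,0,0,1],[-0.02,-0.19,0,0,1]]'
python3 -m crank '[[-0.02,-0.19,0,0,1],[-0.02,-0.19,0,0,1],[-0.02,-0.19,0,0,1],[0,-0.1,0,0,1],[0,0,0,0,1],[0,0,0,0,1],[0,0,0,0,1],[0,0,0,0,1]]'
python3 - <<'E'
from h import *
import json
o=r.get_obs();v=o["orientation"];print(o["tcp_pos"],2*np.degrees(np.arctan2(v[1],v[0]))%180-90)
c=r.camera_model("wrist");im=r.grab_frame("wrist");cv2.imwrite("pics/w10.png",im)
print([np.round(proj(c,X)) for X in((.469,-.307,.012),(.4534,-.208,.012),(.4846,-.406,.012))])
g=cv2.cvtColor(im,cv2.COLOR_BGR2HSV);m=((g[...,1]<60)&(g[...,2]>90)).astype(np.uint8)
m[300:]=0
n,l,st,ce=cv2.connectedComponentsWithStats(m)
for i in range(1,n):
    if st[i,4]<800: continue
    ct=max(cv2.findContours((l==i).astype(np.uint8),0,1)[0],key=cv2.contourArea)
    w=np.array([ray(c,p[0],.012)[:2] for p in ct],np.float32)*1000;print(st[i],cv2.minAreaRect(w))
E
```

```text
clock: 19.63
tcp_pos: [0.5201, 0.2925, 0.0374]
orientation: [1.715, -2.628, 0.0]
contact_force: [-0.8, -1.2, -0.1]
grip_width: 0.0852
gripper_force: 0.0
clock: 20.3
tcp_pos: [0.5061, 0.1402, 0.2158]
orientation: [-2.072, 2.356, -0.003]
contact_force: [0.8, -0.6, 1.6]
grip_width: 0.0849
gripper_force: 0.0
clock: 20.97
tcp_pos: [0.4853, -0.0445, 0.207]
orientation: [2.279, -2.138, -0.011]
contact_force: [0.4, -0.0, 0.1]
grip_width: 0.0853
gripper_force: 0.0
clock: 21.63
tcp_pos: [0.4768, -0.1435, 0.2043]
orientation: [2.279, -2.129, -0.019]
contact_force: [-0.2, 0.5, 1.0]
grip_width: 0.0853
gripper_force: 0.0
[ 0.47684176 -0.14345753  0.20430443] 3.8865763849390333
[array([295., -15.]), array([304., 114.]), array([ 285., -172.])]
[   12     0    78   189 12124] ((669.2319946289062, -206.70413208007812), (156.4884796142578, 55.20944595336914), 88.17388916015625)
[ 263    0   72  114 7231] ((460.3037414550781, -254.67613220214844), (55.09819793701172, 89.6126937866211), 8.982808113098145)
[  377    41   183   137 11015] ((301.59576416015625, -218.74945068359375), (166.8114013671875, 54.83728790283203), 28.331260681152344)
```

```bash
python3 - <<'E'
from h import *
o=r.get_obs();print(np.round(o["joints"],3),np.round(o["qvel"],3),o["orientation"])
E
python3 -m crank '[[0,-0.15,0,0,1],[0,-0.15,0,0,1],[0,0,0,0,1],[0,0,0,0,1]]'
python3 - <<'E'
from h import *
o=r.get_obs();print(np.round(o["joints"],3),np.round(o["qvel"],3),o["orientation"])
E
```

```text
[ 1.059  0.442 -1.121  1.932  0.462  1.08   2.948] [-0.006  0.     0.001 -0.002  0.004 -0.     0.   ] [ 2.27938292 -2.12888537 -0.01851801]
clock: 22.02
tcp_pos: [0.4767, -0.2055, 0.2033]
orientation: [2.276, -2.135, -0.022]
contact_force: [0.7, 0.2, 0.1]
grip_width: 0.085
gripper_force: 0.0
[ 1.226  0.568 -1.257  1.884  0.598  1.166  2.95 ] [-0.04  -0.036 -0.021  0.025 -0.03  -0.016  0.   ] [ 2.27550492 -2.13465544 -0.0221591 ]
```

Joint 7 is at its limit, so I'll use the equivalent grasp a half turn the other way.

```bash
for i in 1; do python3 -m crank '[[0,0,0.02,-0.155,1],[0,0,0.02,-0.155,1],[0,0,0.02,-0.155,1],[0,0,0.02,-0.155,1],[0,0,0.02,-0.155,1],[0,0,0.02,-0.155,1],[0,0,0.02,-0.155,1],[0,0,0.02,-0.155,1]]'; done
python3 - <<'E'
from h import *
o=r.get_obs();print(np.round(o["joints"],3),np.round(o["qvel"],3),o["orientation"])
E
```

```text
clock: 22.68
tcp_pos: [0.4771, -0.2025, 0.2367]
orientation: [1.014, -2.959, -0.032]
contact_force: [-0.9, 0.4, 0.1]
grip_width: 0.0855
gripper_force: 0.0
[ 1.138  0.414 -1.067  1.853  0.385  1.132  2.162] [-0.142 -0.203  0.29  -0.04  -0.289 -0.031 -1.188] [ 1.01378521 -2.95937075 -0.03191307]
```

```bash
python3 -m crank '[[-0.002,-0.033,0,-0.157,1],[-0.002,-0.033,0,-0.157,1],[-0.002,-0.033,0,-0.157,1],[-0.002,-0.033,0,-0.157,1],[-0.002,-0.033,0,-0.157,1],[-0.002,-0.033,0,-0.157,1],[-0.002,-0.033,0,-0.157,1],[-0.002,-0.033,0,-0.157,1]]'
python3 -m crank '[[-0.002,-0.033,0,-0.157,1],[-0.002,-0.033,0,-0.157,1],[-0.002,-0.033,0,-0.157,1],[-0.002,-0.033,0,-0.157,1],[-0.002,-0.033,0,-0.157,1],[-0.002,-0.033,0,-0.157,1],[-0.002,-0.033,0,-0.157,1],[-0.002,-0.033,0,-0.157,1]]'
python3 -m crank '[[0,0,0,0,1],[0,0,0,0,1],[0,0,0,0,1],[0,0,0,0,1]]'
python3 - <<'E'
from h import *
o=r.get_obs();v=o["orientation"];print(np.round(o["joints"],3),np.round(o["qvel"],3),v,o["tcp_pos"],2*np.degrees(np.arctan2(v[1],v[0]))%180-90)
E
```

```text
clock: 23.35
tcp_pos: [0.4742, -0.2556, 0.2366]
orientation: [-0.51, -3.099, -0.039]
contact_force: [0.7, 0.0, -0.7]
grip_width: 0.0856
gripper_force: 0.0
clock: 24.02
tcp_pos: [0.4713, -0.3084, 0.2367]
orientation: [1.91, 2.479, 0.037]
contact_force: [0.6, 0.5, -0.8]
grip_width: 0.0856
gripper_force: 0.0
clock: 24.35
tcp_pos: [0.4707, -0.3091, 0.2361]
orientation: [1.902, 2.486, 0.037]
contact_force: [0.3, -0.1, 0.1]
grip_width: 0.0855
gripper_force: 0.0
[ 0.974  0.345 -0.61   1.798  0.202  1.049  0.558] [ 0.008  0.005  0.003 -0.003  0.003  0.    -0.011] [1.90211324 2.48642421 0.03656402] [ 0.47071182 -0.30914968  0.23612737] 15.168060120473243
```

```bash
python3 -m crank '[[0,0,0,-0.138,1],[0,0,0,0,1],[0,0,0,0,1],[0,0,0,0,1]]'
cat > strip.py <<'E'
from h import *
import sys
o=r.get_obs();v=o["orientation"];c=r.camera_model("wrist");im=r.grab_frame("wrist");cv2.imwrite(f"pics/{sys.argv[1]}.png",im)
print(o["tcp_pos"],2*np.degrees(np.arctan2(v[1],v[0]))%180-90,np.round(o["joints"],2))
g=cv2.cvtColor(im,cv2.COLOR_BGR2HSV);m=((g[...,1]<70)&(g[...,2]>90)).astype(np.uint8)
n,l,st,ce=cv2.connectedComponentsWithStats(m)
for i in range(1,n):
    if st[i,4]<1500: continue
    ct=max(cv2.findContours((l==i).astype(np.uint8),0,1)[0],key=cv2.contourArea)
    w=np.array([ray(c,p[0],.012)[:2] for p in ct],np.float32)*1000;print(st[i],cv2.minAreaRect(w))
E
python3 strip.py w11
```

```text
clock: 24.68
tcp_pos: [0.4704, -0.3101, 0.2359]
orientation: [2.034, 2.378, 0.035]
contact_force: [-0.5, 0.3, 0.1]
grip_width: 0.0854
gripper_force: 0.0
[ 0.47037473 -0.31012617  0.23588438] 8.916864247462513 [ 0.96  0.34 -0.59  1.8   0.2   1.04  0.46]
[  425     8   122   214 11043] ((668.4357299804688, -227.31591796875), (198.15866088867188, 55.1727180480957), 88.10891723632812)
[   0   26  127   96 7434] ((256.2579345703125, -242.44155883789062), (125.68025207519531, 55.15033721923828), 28.12742042541504)
[ 241  143   55  120 5615] ((473.8883056640625, -341.62261962890625), (55.18717956542969, 129.20211791992188), 9.071147918701172)
```

View pics/w11.png

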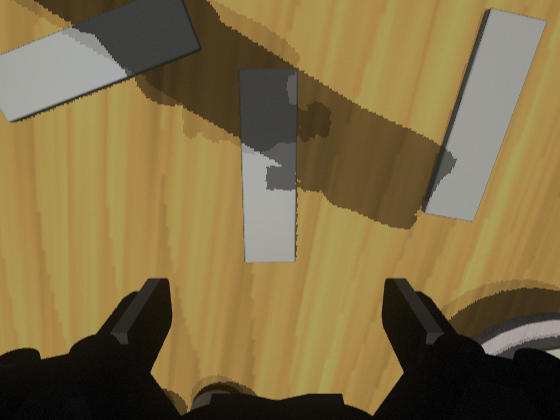

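```bash
python3 - <<'E'
from h import *
c=r.camera_model("wrist")
b=np.array([ray(c,p,.012)[:2]*1000 for p in((239,69.5),(298.5,69),(296.5,262.5),(245,263))]);print(b.mean(0),cv2.minAreaRect(b.astype(np.float32)))
print("tcp proj",proj(c,r.get_obs()["tcp_pos"]-np.array([0,0,.2])))
E
```

```text
[ 469.8130452  -308.43764897] ((469.60400390625, -308.5462341308594), (56.5279655456543, 198.77304077148438), 9.252586364746094)
tcp proj (np.float64(270.2936324993573), np.float64(180.7314690473717))
```

```bash
python3 -m crank '[[-0.003,0.008,-0.1,0,1],[0,0,-0.2,0,1],[0,0,-0.2,0,1],[0,0,-0.2,0,1],[0,0,-0.2,0,1],[0,0,-0.12,0,1],[0,0,0,0,1],[0,0,0,0,1]]' 60
python3 -m crank '[[0,0,0,0,1],[0,0,0,0,1]]'
```

```text
clock: 25.4
tcp_pos: [0.4692, -0.3082, 0.0312]
orientation: [2.038, 2.378, 0.035]
contact_force: [0.7, 0.7, 0.8]
grip_width: 0.0854
gripper_force: 0.0
clock: 25.57
tcp_pos: [0.4714, -0.3096, 0.0341]
orientation: [2.036, 2.372, 0.036]
contact_force: [0.5, 0.3, 0.7]
grip_width: 0.085
gripper_force: 0.0
```

```bash
python3 -m crank '[[-0.004,0.004,-0.07,0,1],[0,0,-0.06,0,1],[0,0,-0.03,0,1],[0,0,-0.015,0,1],[0,0,0,0,1],[0,0,0,0,1],[0,0,0,0,1]]' 60
```

```text
clock: 26.15
tcp_pos: [0.4693, -0.3082, -0.0027]
orientation: [2.038, 2.374, 0.036]
contact_force: [0.2, 0.6, -0.9]
grip_width: 0.0854
gripper_force: 0.0
```

```bash
python3 -m crank '[[0,0,0,0,0.5],[0,0,0,0,0.2],[0,0,0,0,0],[0,0,0,0,0],[0,0,0,0,-0.3],[0,0,0,0,-0.3],[0,0,0,0,-0.3],[0,0,0,0,-0.3]]' 60
```

```text
clock: 26.82
tcp_pos: [0.469, -0.3082, -0.0024]
orientation: [2.038, 2.374, 0.035]
contact_force: [-1.1, 0.6, 5.7]
grip_width: 0.0542
gripper_force: 63.3
```

```bash
python3 -m crank '[[0,0,0.05,0,-0.5],[0,0,0.1,0,-0.5],[0,0,0.15,0,-0.5],[0,0,0.2,0,-0.5],[0,0,0.2,0,-0.5],[0,0,0.1,0,-0.5],[0,0,0,0,-0.5]]'
python3 -m crank '[[0.011,0.08,0,-0.03,-0.5],[0.011,0.11,0,-0.03,-0.5],[0.011,0.13,0,-0.03,-0.5],[0.011,0.13,0,-0.03,-0.5],[0.011,0.13,0,-0.03,-0.5],[0.011,0.13,0,-0.03,-0.5],[0.011,0.13,0,-0.03,-0.5],[0.011,0.13,0,-0.03,-0.5]]'
python3 -m crank '[[0.011,0.13,0,-0.03,-0.5],[0.011,0.13,0,-0.03,-0.5],[0.011,0.13,0,-0.03,-0.5],[0.011,0.13,0,-0.03,-0.5],[0.011,0.13,0,-0.03,-0.5],[0.011,0.13,0,-0.03,-0.5],[0.011,0.13,0,-0.03,-0.5],[0.011,0.13,0,-0.03,-0.5]]'
python3 - <<'E'
from h import *
o=r.get_obs();v=o["orientation"];print(np.round(o["joints"],3),o["tcp_pos"],2*np.degrees(np.arctan2(v[1],v[0]))%180-90)
E
```

```text
clock: 27.4
tcp_pos: [0.4717, -0.3092, 0.1626]
orientation: [2.032, 2.368, 0.037]
contact_force: [1.3, 0.1, -2.1]
grip_width: 0.0542
gripper_force: 64.7
clock: 28.07
tcp_pos: [0.4853, -0.1127, 0.156]
orientation: [2.254, 2.171, 0.032]
contact_force: [0.4, -0.2, -2.1]
grip_width: 0.054
gripper_force: 64.6
clock: 28.73
tcp_pos: [0.503, 0.0949, 0.156]
orientation: [2.446, 1.947, 0.028]
contact_force: [1.4, -0.1, -2.9]
grip_width: 0.0545
gripper_force: 64.6
[ 0.209  0.357 -0.626  1.998  0.289  0.849 -0.802] [0.50302079 0.09490155 0.15602043] -12.945416294325383
```

```bash
python3 -m crank '[[0.0128,0.125,0,-0.03,-0.5],[0.0128,0.125,0,-0.03,-0.5],[0.0128,0.125,0,-0.03,-0.5],[0.0128,0.125,0,-0.03,-0.5],[0.0128,0.125,0,-0.03,-0.5],[0.0128,0.125,0,-0.03,-0.5],[0.0128,0.125,0,-0.03,-0.5],[0.0128,0.11,0,-0.03,-0.5]]'
python3 -m crank '[[0,0,-0.07,0,-0.5],[0,0,-0.12,0,-0.5],[0,0,-0.07,0,-0.5],[0,0,0,0,-0.5],[0,0,0,0,-0.5],[0,0,0,0,-0.5],[0,0,0,0,-0.5]]'
cat > st2.py <<'E'
from h import *
import sys
o=r.get_obs();v=o["orientation"];c=r.camera_model("wrist");im=r.grab_frame("wrist");cv2.imwrite(f"pics/{sys.argv[1]}.png",im)
print(o["tcp_pos"],2*np.degrees(np.arctan2(v[1],v[0]))%180-90,v)
R=np.array(c["R"]);t=np.array(c["t"]);print("cam",-R.T@t)
E
python3 st2.py w12
```

```text
clock: 29.4
tcp_pos: [0.5235, 0.2922, 0.1558]
orientation: [2.616, 1.709, 0.026]
contact_force: [0.5, -0.2, -2.3]
grip_width: 0.0544
gripper_force: 64.6
clock: 29.98
tcp_pos: [0.5253, 0.2912, 0.106]
orientation: [2.616, 1.708, 0.031]
contact_force: [0.5, 0.3, -3.3]
grip_width: 0.0545
gripper_force: 64.6
[0.52529268 0.29117127 0.10602275] -23.720571987138584 [2.61561303 1.70768129 0.03144812]
cam [0.55427934 0.36334792 0.24837231]
```

View pics/w12.png

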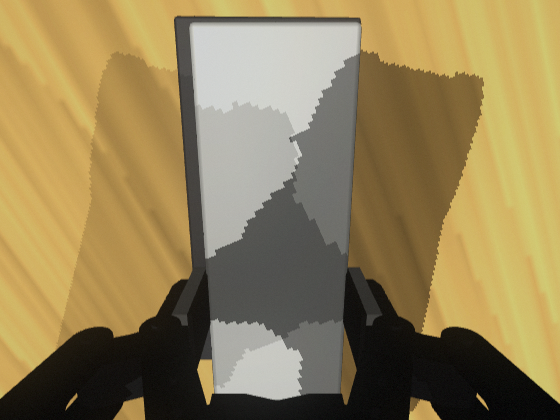

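```bash
python3 - <<'E'
from h import *
c=r.camera_model("wrist");im=cv2.imread("pics/w12.png");g=cv2.cvtColor(im,cv2.COLOR_BGR2GRAY).astype(float)
g=cv2.GaussianBlur(g,(3,3),0)
z=.1204;u=np.array([np.cos(np.radians(66.15)),np.sin(np.radians(66.15))])
def edges(v):
    d=np.diff(g[v]);  # strongest edges near sides
    return d
for v in (40,80,120): print(v,[(i,int(d)) for i,d in enumerate(np.diff(g[v])) if abs(d)>18 and (170<i<215 or 340<i<370)])
for x in (210,250,300,340): print(x,[(i,int(d)) for i,d in enumerate(np.diff(g[:35,x])) if abs(d)>12])
a,b=ray(c,(190,23),z)[:2],ray(c,(360.5,23),z)[:2];print("near end width",np.linalg.norm(a-b)*1000,(a+b)/2*1000,"->centre",(a+b)/2*1000-100*u,"edge dir",np.degrees(np.arctan2(*(b-a)[::-1])))
m=[]
for v,l,q in((60,192,358.7),(240,205,347.5)):
    p,s=ray(c,(l,v),z)[:2],ray(c,(q,v),z)[:2];m.append((p+s)/2);print(v,np.linalg.norm(p-s)*1000)
d=m[0]-m[1];print("axis",np.degrees(np.arctan2(d[1],d[0])), m)
# perpendicular offset from batt axis
n=np.array([-u[1],u[0]]);print("perp off mm",[(x*1000-np.array([523.6,294.3]))@n for x in m],(((a+b)/2*1000)-np.array([523.6,294.3]))@u)
E
```

```text
40 [(173, -19), (174, -50), (175, -39), (189, 42), (190, 32), (358, -21), (360, 20)]
80 [(177, -43), (178, -31), (191, 24), (192, 43), (193, 27)]
120 [(180, -35), (181, -27), (194, 25), (195, 35), (196, 21)]
210 [(14, -24), (15, -45), (16, -33), (20, 12), (21, 30), (22, 31), (23, 19), (24, 14), (25, 12)]
250 [(15, -38), (16, -45), (17, -15), (20, 14), (21, 29), (22, 28), (23, 17), (24, 14), (25, 12)]
300 [(15, -32), (16, -42), (17, -21), (20, 16), (21, 29), (22, 27), (23, 15), (24, 12), (25, 12)]
340 [(15, -23), (16, -43), (17, -33), (20, 18), (21, 31), (22, 27), (23, 15), (24, 12)]
near end width 53.89642663810252 [565.91150489 382.4633521 ] ->centre [525.47714534 291.00263612] edge dir -23.48443641161819
60 54.173091371584704
240 53.63328190838098
axis 66.51778780042915 [array([0.5615651 , 0.37252129]), array([0.53652388, 0.31488149])]
perp off mm [np.float64(-3.0948740404680173), np.float64(-3.4982757887189537)] 97.74321908031487
```

The wrist view shows the strip over the posts with its near end at (190–360, 23). It is 3.3 mm off the batt axis and 2 mm short along it, so I correct while lowering.

```bash
python3 -m crank '[[-0.005,0.008,-0.02,-0.003,-0.5],[-0.005,0.008,-0.025,-0.003,-0.5],[0,0,-0.025,0,-0.5],[0,0,-0.018,0,-0.5],[0,0,0,0,-0.5],[0,0,0,0,-0.5],[0,0,0,0,-0.5],[0,0,0,0,-0.5]]'
python3 st2.py w13
python3 - <<'E'
from h import *
c=r.camera_model("wrist");im=cv2.imread("pics/w13.png");g=cv2.GaussianBlur(cv2.cvtColor(im,cv2.COLOR_BGR2GRAY),(3,3),0).astype(float)
for v in (40,80,120): print(v,[(i,int(d)) for i,d in enumerate(np.diff(g[v])) if abs(d)>18 and (170<i<215 or 340<i<370)])
for x in (250,300): print(x,[(i,int(d)) for i,d in enumerate(np.diff(g[:35,x])) if abs(d)>12])
E
```

```text
clock: 30.7
tcp_pos: [0.5227, 0.2943, 0.0875]
orientation: [2.619, 1.702, 0.029]
contact_force: [-0.3, 0.2, -2.2]
grip_width: 0.0542
gripper_force: 64.6
[0.5227386  0.29431241 0.0874583 ] -23.95852359765061 [2.61917838 1.70226246 0.02913969]
cam [0.55221914 0.36646103 0.2297245 ]
40 [(172, -43), (173, -49), (189, 45), (190, 33), (358, -24), (359, -35), (360, -28)]
80 [(175, -31), (176, -48), (191, 26), (192, 48), (193, 31), (357, -24), (369, 20)]
120 [(178, -22), (179, -48), (180, -20), (194, 26), (195, 37), (196, 21), (355, -26), (367, 26)]
250 [(11, -35), (12, -47), (13, -25), (20, 13), (21, 30), (22, 31), (23, 18), (24, 15), (25, 13)]
300 [(11, -24), (12, -46), (13, -37), (20, 15), (21, 32), (22, 29), (23, 16), (24, 13)]
```

```bash
python3 -m crank '[[0.001,0,-0.008,0,-0.5],[0.001,0,-0.006,0,-0.5],[0,0,-0.004,0,-0.5],[0,0,-0.004,0,-0.5],[0,0,0,0,-0.5],[0,0,0,0,-0.5]]'
```

```text
clock: 31.25
tcp_pos: [0.5229, 0.2942, 0.0828]
orientation: [2.619, 1.702, 0.028]
contact_force: [0.5, 0.1, -2.4]
grip_width: 0.0543
gripper_force: 64.7
```

```bash
python3 -m crank '[[0,0,-0.004,0,-0.5],[0,0,-0.002,0,-0.5],[0,0,0,0,-0.5],[0,0,0,0,-0.5]]'
```

```text
clock: 31.58
tcp_pos: [0.523, 0.2943, 0.0827]
orientation: [2.619, 1.702, 0.029]
contact_force: [-2.2, -2.5, 6.9]
grip_width: 0.0543
gripper_force: 65.7
```

```bash
python3 -m crank '[[0,0,0,0,0.35],[0,0,0,0,0.5],[0,0,0,0,0.7],[0,0,0,0,1],[0,0,0,0,1],[0,0,0.05,0,1],[0,0,0.1,0,1],[0,0,0.15,0,1]]'
python3 -m crank '[[0,0,0.15,0,1],[0,0,0.15,0,1],[0,0,0,0,1],[0,0,0,0,1],[0,0,0,0,1]]'
python3 st2.py w14
python3 - <<'E'
from h import *
c=r.camera_model("wrist");im=cv2.imread("pics/w14.png")
g=cv2.cvtColor(im,cv2.COLOR_BGR2HSV)
print([np.round(proj(c,np.r_[np.array([.5235,.2942])+s*.1*np.array([.4044,.9146])+t*.028*np.array([.9146,-.4044]),.097])) for s in(1,-1) for t in(1,-1)])
for v in (60,120,200): 
    row=cv2.GaussianBlur(cv2.cvtColor(im,cv2.COLOR_BGR2GRAY),(3,3),0)[v].astype(float);print(v,[(i,int(d)) for i,d in enumerate(np.diff(row)) if abs(d)>15 and 180<i<380])
E
```

```text
clock: 32.25
tcp_pos: [0.5215, 0.2932, 0.1407]
orientation: [2.619, 1.703, 0.021]
contact_force: [0.2, -0.5, 0.7]
grip_width: 0.0855
gripper_force: 0.0
clock: 32.67
tcp_pos: [0.5228, 0.2939, 0.2018]
orientation: [2.619, 1.702, 0.029]
contact_force: [0.0, -1.2, 0.0]
grip_width: 0.0853
gripper_force: 0.0
[0.52282847 0.29392455 0.20182847] -23.961625308341524 [2.6189507  1.70201366 0.02865124]
cam [0.55232451 0.36615131 0.34406625]
[array([316.,  57.]), array([227.,  57.]), array([309., 331.]), array([238., 332.])]
60 [(204, -18), (205, -46), (206, -29), (226, 23), (227, 46), (228, 32), (313, -39), (314, -52), (315, -25), (334, 18), (335, 50), (336, 29), (342, -32), (343, -20)]
120 [(208, -26), (209, -30), (228, 16), (229, 36), (230, 31), (231, 16), (311, -22), (312, -43), (313, -49), (314, -23), (332, 16), (333, 22)]
200 [(212, -20), (213, -43), (214, -23), (232, 19), (233, 27), (237, -28), (238, -23), (254, 17), (261, -21), (262, -38), (263, -22), (329, 23)]
```

```bash
python3 -m crank '[[-0.043,-0.144,0,0,1],[-0.043,-0.144,0,0,1],[-0.043,-0.144,-0.04,0,1],[-0.043,-0.144,-0.06,0,1],[-0.043,-0.144,-0.06,0,1],[-0.043,-0.144,-0.06,0,1],[-0.043,-0.144,-0.06,0,1],[-0.043,-0.144,-0.06,0,1]]'
python3 -m crank '[[0,0,0,0,1],[0,0,0,0,1],[0,0,0,0,1],[0,0,0,0,1],[0,0,0,0,1]]'
python3 - <<'E'
from h import *
o=r.get_obs();c=r.camera_model("wrist");im=r.grab_frame("wrist");cv2.imwrite("pics/w15.png",im)
g=cv2.cvtColor(im,cv2.COLOR_BGR2HSV);m=((g[...,0]>95)&(g[...,0]<125)&(g[...,1]>90)).astype(np.uint8)
ct=max(cv2.findContours(m,0,1)[0],key=cv2.contourArea)
print(cv2.boundingRect(ct),o["tcp_pos"])
w=np.array([ray(c,p[0]+[.5,.5],.038)[:2] for p in ct],np.float32)*1000
print(cv2.minEnclosingCircle(w),cv2.minAreaRect(w))
u=np.array([np.cos(np.radians(66.15)),np.sin(np.radians(66.15))]);n=np.array([-u[1],u[0]])
print("u range",(w@u).min(),(w@u).max(),"n range",(w@n).min(),(w@n).max())
f=(w@u).min()+29;k=((w@n).min()+(w@n).max())/2;print("centre if far=-u",f*u+k*n)
E
```

```text
clock: 33.38
tcp_pos: [0.4526, 0.0622, 0.1322]
orientation: [2.62, 1.703, 0.026]
contact_force: [1.0, -0.7, -0.5]
grip_width: 0.0855
gripper_force: 0.0
clock: 33.8
tcp_pos: [0.4546, 0.0651, 0.1339]
orientation: [2.618, 1.705, 0.03]
contact_force: [0.4, -0.2, -0.9]
grip_width: 0.0855
gripper_force: 0.0
(231, 180, 82, 77) [0.45462279 0.0651385  0.13390955]
((453.48931884765625, 61.881343841552734), 28.270790100097656) ((454.1415710449219, 60.34241485595703), (55.588836669921875, 52.89144515991211), 15.489520072937012)
u range 212.53109975190605 267.71850986450556 n range -417.75210594512737 -361.93271534119697
centre if far=-u [454.21421327  63.27579114]
```

```bash
python3 -m crank '[[-0.005,-0.013,-0.1,0,1],[0,0,-0.15,0,1],[0,0,-0.15,0,1],[0,0,-0.14,0,1],[0,0,-0.08,0,1],[0,0,0,0,1],[0,0,0,0,1],[0,0,0,0,1]]' 22
```

```text
clock: 34.52
tcp_pos: [0.454, 0.0619, 0.0106]
orientation: [2.618, 1.703, 0.031]
contact_force: [0.3, 0.1, -0.2]
grip_width: 0.0853
gripper_force: 0.0
```

```bash
python3 -m crank '[[0,0,-0.01,0,0.8],[0,0,0,0,0.6],[0,0,0,0,0.4],[0,0,0,0,0],[0,0,0,0,0],[0,0,0,0,0],[0,0,0,0,0],[0,0,0,0,0]]' 22
```

```text
clock: 35.18
tcp_pos: [0.4537, 0.0612, 0.0087]
orientation: [2.618, 1.702, 0.03]
contact_force: [-1.8, -0.2, 10.0]
grip_width: 0.0561
gripper_force: 21.3
```

```bash
python3 -m crank '[[0,0,0.05,0,0],[0,0,0.12,0,0],[0,0,0.18,0,0],[0,0,0.2,0,0],[0,0,0.18,0,0],[0,0,0.1,0,0],[0,0,0,0,0]]'
python3 -m crank '[[0.043,0.145,0,0,0],[0.043,0.145,0,0,0],[0.043,0.145,0,0,0],[0.043,0.145,0,0,0],[0.043,0.145,0,0,0],[0.043,0.145,0,0,0],[0.043,0.145,0,0,0],[0.043,0.145,0,0,0]]'
python3 -m crank '[[0,0,-0.1,0,0],[0,0,-0.11,0,0],[0,0,-0.05,0,0],[0,0,0,0,0],[0,0,0,0,0],[0,0,0,0,0],[0,0,0,0,0]]'
cat > bowl.py <<'E'
from h import *
import sys
o=r.get_obs();c=r.camera_model("wrist");im=r.grab_frame("wrist");cv2.imwrite(f"pics/{sys.argv[1]}.png",im)
zr=o["tcp_pos"][2]-.0087+.038 if len(sys.argv)<3 else float(sys.argv[2])
g=cv2.cvtColor(im,cv2.COLOR_BGR2HSV);m=((g[...,0]>95)&(g[...,0]<125)&(g[...,1]>90)).astype(np.uint8)
m[:,:170]=0;m[:,390:]=0
ct=max(cv2.findContours(m,0,1)[0],key=cv2.contourArea)
u=np.array([np.cos(np.radians(66.15)),np.sin(np.radians(66.15))]);n=np.array([-u[1],u[0]])
w=np.array([ray(c,p[0]+[.5,.5],zr)[:2] for p in ct],np.float32)*1000
print(cv2.boundingRect(ct),o["tcp_pos"],o["contact_force"][2],"circle",cv2.minEnclosingCircle(w))
f=(w@u).min()+29;k=((w@n).min()+(w@n).max())/2;print("ctr from far",f*u+k*n,"n width",np.ptp(w@n))
E
python3 bowl.py w16
```

```text
clock: 35.77
tcp_pos: [0.4559, 0.0619, 0.1789]
orientation: [2.616, 1.699, 0.041]
contact_force: [0.3, -0.2, -0.7]
grip_width: 0.0559
gripper_force: 23.8
clock: 36.43
tcp_pos: [0.5215, 0.2941, 0.1728]
orientation: [2.619, 1.702, 0.026]
contact_force: [0.6, -0.9, 0.4]
grip_width: 0.0559
gripper_force: 23.8
clock: 37.02
tcp_pos: [0.5227, 0.2934, 0.123]
orientation: [2.62, 1.701, 0.032]
contact_force: [-0.2, 0.1, -0.8]
grip_width: 0.0564
gripper_force: 23.9
(199, 230, 156, 155) [0.52269653 0.29335816 0.1229805 ] -0.7915653332965052 circle ((524.4061279296875, 297.4625244140625), 31.412927627563477)
ctr from far [524.01186626 295.05825949] n width 55.4225023738494
```

```bash
python3 -m crank '[[-0.003,-0.004,-0.025,0,0],[0,0,-0.025,0,0],[0,0,-0.016,0,0],[0,0,-0.008,0,0],[0,0,0,0,0],[0,0,0,0,0],[0,0,0,0,0]]'
python3 bowl.py w17
```

```text
clock: 37.65
tcp_pos: [0.5214, 0.2925, 0.1069]
orientation: [2.619, 1.702, 0.029]
contact_force: [-0.9, -0.3, -0.4]
grip_width: 0.0559
gripper_force: 23.8
(199, 230, 156, 155) [0.52144094 0.29254066 0.10693579] -0.3609874234325689 circle ((523.2816162109375, 296.5671081542969), 31.37946891784668)
ctr from far [522.79276323 294.23438889] n width 55.409210961758106
```

Centred within 1 mm. Now the last millimetre or so, in small steps.

```bash
python3 -m crank '[[0.001,0,-0.002,0,0],[0,0,-0.002,0,0],[0,0,-0.002,0,0],[0,0,0,0,0],[0,0,0,0,0]]'
```

```text
clock: 38.12
tcp_pos: [0.5217, 0.2925, 0.1059]
orientation: [2.619, 1.702, 0.029]
contact_force: [-0.9, -0.3, 2.9]
grip_width: 0.056
gripper_force: 24.0
```

```bash
python3 -m crank '[[0,0,0,0,0.4],[0,0,0,0,0.55],[0,0,0,0,0.7],[0,0,0,0,1],[0,0,0,0,1],[0,0,0.03,0,1],[0,0,0.08,0,1],[0,0,0.15,0,1]]'
python3 -m crank '[[0,0,0.15,0,1],[-0.06,-0.14,0.15,0,1],[-0.06,-0.14,0.1,0,1],[-0.06,-0.14,0.05,0,1],[-0.06,-0.14,0,0,1],[-0.06,-0.14,0,0,1],[0,0,0,0,1],[0,0,0,0,1]]'
python3 - <<'E'
from h import *
a=r.grab_frame("scene");b=r.grab_frame("wrist");t=r.grab_frame("top");cv2.imwrite("pics/fs.png",a)
A=cv2.resize(a[240:390,230:400],None,fx=2.35,fy=2.35);B=cv2.resize(b,(400,300));T=cv2.resize(t[110:290,110:330],None,fx=1.8,fy=1.8)
o=np.zeros((600,800,3),np.uint8);o[:A.shape[0],:A.shape[1]]=A;o[:300,400:]=B[:300];h=min(T.shape[0],245);o[355:355+h,:T.shape[1]]=T[:h];cv2.imwrite("pics/final.png",o)
E
```

```text
clock: 38.78
tcp_pos: [0.5198, 0.291, 0.1556]
orientation: [2.619, 1.703, 0.019]
contact_force: [0.7, -0.6, -0.2]
grip_width: 0.0858
gripper_force: 0.0
clock: 39.45
tcp_pos: [0.4617, 0.1515, 0.2475]
orientation: [2.62, 1.698, 0.029]
contact_force: [0.8, 0.9, -0.5]
grip_width: 0.0854
gripper_force: 0.0
```

View pics/final.png

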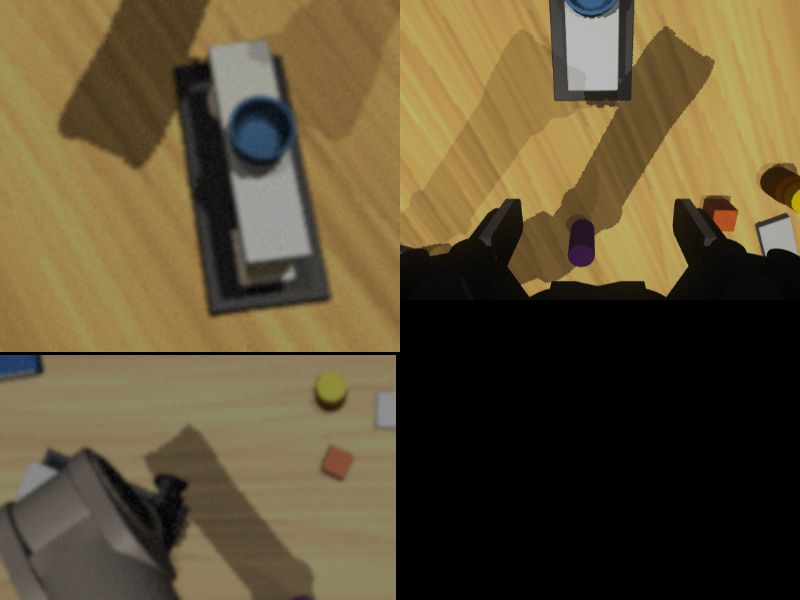

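The final picture shows the strip bridging the posts in line with the batt and the bowl upright at its middle (262,130). The jar, the short post and the purple post are where they were. Handing in.

```bash
python3 -c "
from bench import r
print(r.hand_in())"
```

```text
the job is handed in; nothing more can be done
None
```

I built the firing stack in the order asked and handed it in at about 39 s. By my camera measurements every piece is within about 1–2 mm of its intended centre, and the jar, short post and look-alikes were left alone. The hand-in gave no verdict.

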